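# Dial open the shop's cash box

## Task

Open the cash box on the counter: roll its three thumbwheels until 3, 8 and 5 (left to right, as seen from the robot) sit on top, slide the steel latch tab beside them fully to the right, then raise the lid by its handle to 60 degrees or more and leave it standing open. Be gentle with the lock: put no more than 18 N on a wheel or on the latch. Leave the other things on the counter and on the box where they are.

Things in the scene. Friction and masses are not known exactly. Their poses are not given: they have to be found in the camera images.
- cashbox: grey steel cash box, fixed, 210 mm deep (x), 280 wide (y). Origin: centre of its underside, on the counter; x points to its back (away from the robot), y to its left, z up. Its front 80 mm is a flat deck, 92 mm high, with the lock; behind lies the lid, top 104.5 mm high. Each wheel off its code numeral blocks the latch; the latch holds the lid down.
- wheel_left (a joint): left thumbwheel (seen from the robot), black with a rubber rim, 40 mm diameter, 14 mm wide, axle along the box's y, 9 mm of it above the deck. Value in rad, growing as its top rolls to the box's +x (away from the robot); the numeral on top is value / 0.6283, upright to one at the front; whole turns more or less show the same. Turns endlessly both ways, with a click stop at every numeral.
- wheel_mid (a joint): middle thumbwheel, 30 mm right of the left one, built alike. A push of 2 to 3 N along the rim turns a wheel over its clicks: a fingertip pressed on its top with some 8 to 12 N and moved along the box's x drives it by friction; below about 6 N it slips. Left to itself it clicks to the nearest numeral.
- wheel_right (a joint): right thumbwheel, 30 mm right of the middle one, built alike. Between the wheels the deck is flat and free for 16 mm, so that a fingertip up to 30 mm wide can touch one wheel only. The three wheels sit on one sprung axle, which gives about 1 mm for 6 N after the first 2 N, at most 3 mm.
- wheel_left_top (a point): topmost point of the rim of the left thumbwheel, 101 mm over the counter, 9 mm above the deck; it does not turn with the wheel. Axes as the box's.
- wheel_mid_top (a point): topmost point of the rim of the middle thumbwheel, 101 mm over the counter, 9 mm above the deck; it does not turn with the wheel. Axes as the box's.
- wheel_right_top (a point): topmost point of the rim of the right thumbwheel, 101 mm over the counter, 9 mm above the deck; it does not turn with the wheel. Axes as the box's.
- latch (a joint): travel of the latch in m: 0 shut, 0.014 fully over at its stop. It slides towards the box's -y (to the right), with about 3 N of friction, and stays where it is left. With a wrong code it stops dead after 2 to 3 mm.
- latch_tab (a point): middle of the latch's upright steel tab on the deck, right of the wheels: 16 mm (x) by 12 mm (y), standing 23 mm above the deck; this point is on its centre line, 12 mm above the deck, and moves with it. The deck left of it is free for 50 mm.
- lid (a joint): opening of the lid in rad: 0 shut, 1.4 at its stop. Its stiff hinge holds it at any angle; some 8 to 10 N up at the handle raise it.
- lid_handle (a point): middle of the lid's handle bar: round steel, 10 mm thick, 100 mm long along the box's y, its centre line 38 mm above the lid's top, on two posts at its ends; moves with the lid. It lies 92 mm in front of the hinge line and, shut, 49.5 mm above it.
- lid_hinge (a point): middle of the lid's hinge line, along the box's y at its back edge, 92 mm over the counter.
- pump: beige heeled ladies' shoe, 240 mm long, 104 mm high, 0.25 kg, standing on the counter
- polish_tin: small round shoe-polish tin, 46 mm across, 18 mm high, 70 g, standing on the box's front deck, left of the wheels
- cream_jar: round shoe-cream jar, 54 mm across, 45 mm high, standing right of the box
- tape_roll: roll of parcel tape lying flat, 68 mm across, 24 mm high, in front of the box, to the right
- shoehorn: flat steel shoehorn, 175 mm long, up to 14 mm high, lying behind the box
- brush: shoe brush, 150 x 50 mm, 46 mm high, lying left of the box
- stapler: desk stapler, 130 mm long, 60 mm high, right of the box

How it is judged (in metres and radians):
On the way, in this order (a step that is already met when the one before it is completed fails the run):
1. 3, 8, 5 are on top of the wheels ((value of joint wheel_left between -4.5482 and -4.2482 rad or value of joint wheel_left between 1.735 and 2.035 rad or value of joint wheel_left between 8.0181 and 8.3181 rad or value of joint wheel_left between 14.3013 and 14.6013 rad) and (value of joint wheel_mid between -1.4066 and -1.1066 rad or value of joint wheel_mid between 4.8765 and 5.1765 rad or value of joint wheel_mid between 11.1597 and 11.4597 rad or value of joint wheel_mid between 17.4429 and 17.7429 rad) and (value of joint wheel_right between -3.2916 and -2.9916 rad or value of joint wheel_right between 2.9916 and 3.2916 rad or value of joint wheel_right between 9.2748 and 9.5748 rad or value of joint wheel_right between 15.558 and 15.858 rad)), for 0.2 s.
2. the latch is slid fully over (value of joint latch above 0.0115 m), for 0.1 s.
At the end, for the whole second after the job is handed in: The lid stands open and still at 60 degrees or more (1.0 rad passes), the latch is fully over (at least 11.5 of its 14 mm), and 3, 8, 5 are on top of the wheels to within 0.15 rad (all of step 1 and value of joint lid above 1 rad and value of joint latch above 0.0115 m and angular speed of lid below 0.1 rad/s); the robot touches nothing.
It fails at once if more than 18 N on a thumbwheel (contact force between the fingers and wheel_left above 18 N or contact force between the fingers and wheel_mid above 18 N or contact force between the fingers and wheel_right above 18 N).
It fails at once if more than 18 N on the latch (contact force between the fingers and latch above 18 N).
It fails at once if another thing on the counter or on the box is moved by more than 25 mm (distance of any of pump, polish_tin, cream_jar, tape_roll, shoehorn, brush, stapler from where it was at the start of the episode above 0.025 m).
It also fails if it takes over 72 s, if anything falls off the work surface, if the arm or the gripper's body presses on something with over 40 N, if the wrist force passes 120 N, or if a joint passes its speed limit or range.

## Robot

A 6-joint arm with a two-finger parallel gripper is mounted at the origin on the work surface. World frame = base frame: x ahead of the robot, y to its left, z up, the work surface at z = 0. Lengths are in m, angles in degrees, forces in N, time in s.
With the tool pointing down it reaches from about 0.4 to 0.825 m from the base axis. Payload 7 kg.
Tool frame: the origin (TCP) lies midway between the tips of the shut fingers; the grasp point (between the pads) lies 19 mm behind it; z points along the fingers, y is the line along which they close (so a half turn about z gives the same grasp; the last joint's range is limited). The gripper opens to 88 mm and grips with 3 to 60 N. Pads are 19 mm wide; open, the fingers measure 130 mm over their backs; the gripper's body (78 mm by 193 mm) begins 47 mm behind the grasp point.
Start: joints at [90.247, 20.546, 0.682, 0, -70.136, -16.507], TCP at [0.189, 0.648, 0.227] pointing down, gripper open.
Joint ranges: [-176.03, 176.03], [-82.01, 121.73], [-58.28, 71.71], [-173.87, 95.51], [-174.79, -0.11], [-173.66, 173.66]. Speed limits (degrees/s): [136.94, 136.94, 172.46, 180, 180, 180].

## Interface

Orientations are given as a 3x3 rotation matrix whose columns are the frame's x, y, z axes.
In Python, from rig import robot gives the robot as it stands. Calls block until the motion is done:
- robot.goto(position, orientation): joint-space move of the TCP to a pose.
- robot.servo_line(position, ori=None, speed=0.15): straight line of the TCP; ori=None keeps the orientation; speed is the mean speed in m/s.
- robot.movej(angles): joint-space move.
- robot.move_gripper(opening): opening from 0.0 (shut) to 1.0 (fully open); the grip force is fixed at half the most; returns when the fingers have stopped.
- robot.dwell(seconds).
- robot.ik(position, orientation): joint angles nearest the present ones, or None.
- robot.grab_frame(name): name is "side" or "top" or "wrist"; returns (picture, depth): 480x640x3 uint8, red, green, blue; 480x640 float32, m along the optical axis (not along the pixel's ray), 0 where there is no reading.
- robot.camera_info(name): a dict with "vfov" (degrees; the focal length in pixels is half the picture's height over the tangent of half this angle, whatever the lens; pixels are square), "cx", "cy" (the principal point, pixels), "view" (4x4, takes a point from world to camera coordinates); the wrist camera has in their place "T_tool_cam" (4x4, takes a point from camera to tool coordinates, whose origin is the TCP and whose axes are the flange's). Camera axes: x right, y down, z forward; pixel columns grow to the right and rows downward; lengths in m; the calibration is good to about 2 mm. The wrist camera is an equidistant fisheye: a pixel r from the principal point sees the ray r / f radians off the axis. A picture is of the moment at which its call begins: read the wrist's pose just before it. camera_info takes no time and is no camera call.
A pose or a line that the arm cannot do raises robot.Unreachable and nothing moves.
- robot.job_done(): hands the job in; it is judged then, once.
Readings, each from a call of its own:
- robot.read_t(): time.
- robot.read_qpos(): joint angles.
- robot.read_qvel(): joint speeds.
- robot.read_effort(): joint torques, N m.
- robot.read_position(): TCP position.
- robot.read_tcp_rot(): TCP orientation.
- robot.read_force(): force on the tool from outside, world axes, zero at the start.
- robot.read_ft_torque(): the same for the moment, N m.
- robot.read_grip_width(): opening from 0.0 (shut) to 1.0 (fully open).
- robot.read_finger_force(): force on a finger pad.
Only numpy, scipy, OpenCV 4.12 (cv2) and the standard library are available. Lean on these libraries where they do the work, as an engineer would, in place of code of your own. Each camera call takes 0.05 s, during which the arm holds its last target. There are 200 camera calls.

## Working session

There is one attempt and no reset: what is moved stays moved. The work goes in short steps, each a Python script; the robot and the scene stay as the last script left them, time stands still between calls to the robot, and variables do not carry over. Pictures are saved under pics/ and viewed, at most 10 in all, crops included, and the job is handed in when it is done.

```bash
ls; mkdir -p pics
python3 - <<'E'
from rig import robot
import cv2,numpy as np
for n in ("top","side"):
    p,d=robot.grab_frame(n); cv2.imwrite(f"pics/{n}0.png",p[:,:,::-1]); np.save(f"pics/{n}0.npy",d)
    print(n,robot.camera_info(n))
print(robot.camera_info("wrist")); print(robot.read_t(),robot.read_tcp_rot(),robot.read_force())
E
```

```text
pics
top {'vfov': 47.588146704427416, 'cx': 320.41073243425524, 'cy': 252.65897440990008, 'view': array([[-0.01141435, -0.9996961 ,  0.02185007, -0.01966122],
       [-0.999302  ,  0.01062709, -0.03581321,  0.53396342],
       [ 0.03557012, -0.0222436 , -0.99911961,  1.36992636],
       [ 0.        ,  0.        ,  0.        ,  1.        ]])}
side {'vfov': 56.16402653887909, 'cx': 324.5484853959514, 'cy': 236.0704885148213, 'view': array([[ 0.92544867, -0.37850223, -0.01675764, -0.47819477],
       [-0.28027233, -0.65417159, -0.7025005 ,  0.21814635],
       [ 0.25493563,  0.65482485, -0.71148593,  0.98026619],
       [ 0.        ,  0.        ,  0.        ,  1.        ]])}
{'vfov': 65.70646984690485, 'cx': 325.16992837167294, 'cy': 240.56062395030526, 'T_tool_cam': array([[ 7.54346029e-04, -9.51196620e-01, -3.08584544e-01,
         8.42590601e-02],
       [ 9.99998778e-01,  2.95072874e-04,  1.53498546e-03,
        -5.24135138e-06],
       [-1.36901805e-03, -3.08585325e-01,  9.51195681e-01,
        -1.59091648e-01],
       [ 0.00000000e+00,  0.00000000e+00,  0.00000000e+00,
         1.00000000e+00]])}
0.1 [[ 9.59985368e-01 -2.80050017e-01 -2.85129862e-04]
 [-2.80050133e-01 -9.59984309e-01 -1.43153727e-03]
 [ 1.27181842e-04  1.45410549e-03 -9.99998935e-01]] [ 0.34771892 -0.56821252 -0.5758214 ]
```

View pics/top0.png

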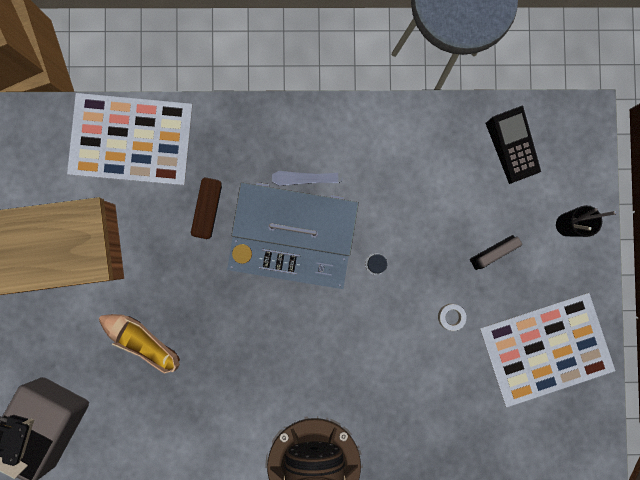

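View pics/side0.png

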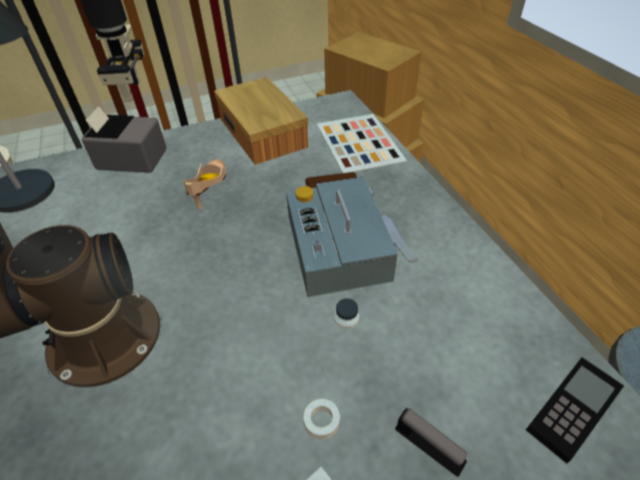

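The top view shows the box with deck corners at about (230,270) and (343,288), lid back corners at (240,183) and (358,202), wheels around (267–292,261), the latch at (324,268) and the handle from (270,227) to (317,235). The side view agrees.

```bash
cat > h.py <<'E'
from rig import robot
import numpy as np,cv2
def ray(n,u,v,z,info=None):
    c=robot.camera_info(n); f=240/np.tan(np.radians(c['vfov']/2)); V=c['view']
    d=V[:3,:3].T@np.array([(u-c['cx'])/f,(v-c['cy'])/f,1]); o=-V[:3,:3].T@V[:3,3]
    return o+d*(z-o[2])/d[2]
def wray(u,v,z,T):   # T = tool pose 4x4
    c=robot.camera_info('wrist'); f=240/np.tan(np.radians(c['vfov']/2)); M=T@c['T_tool_cam']
    p=np.array([u-c['cx'],v-c['cy']]); r=np.hypot(*p); th=r/f
    d=M[:3,:3]@np.array([*(p/r*np.sin(th)),np.cos(th)]); o=M[:3,3]
    return o+d*(z-o[2])/d[2]
def wproj(P,T):
    c=robot.camera_info('wrist'); f=240/np.tan(np.radians(c['vfov']/2)); M=np.linalg.inv(T@c['T_tool_cam'])
    q=M[:3,:3]@P+M[:3,3]; r=np.hypot(q[0],q[1]); th=np.arctan2(r,q[2]); return c['cx']+f*th*q[0]/r, c['cy']+f*th*q[1]/r
def pose():
    T=np.eye(4); T[:3,:3]=robot.read_tcp_rot(); T[:3,3]=robot.read_position(); return T
def fitbox(local,world):  # 2d rigid fit -> origin, yaw
    L=np.array(local)[:,:2];W=np.array(world)[:,:2]; l=L-L.mean(0);w=W-W.mean(0)
    a=np.arctan2((l[:,0]*w[:,1]-l[:,1]*w[:,0]).sum(),(l*w).sum())
    R=np.array([[np.cos(a),-np.sin(a)],[np.sin(a),np.cos(a)]]); o=W.mean(0)-R@L.mean(0)
    return o,a,np.linalg.norm((L@R.T+o)-W,axis=1)
def down(yaw): # tool x axis along yaw direction, z down
    c,s=np.cos(yaw),np.sin(yaw); return np.array([[c,s,0],[s,-c,0],[0,0,-1.]])
E
python3 - <<'E'
from h import *
px=[(240,183,.1045),(358,202,.1045),(230,270,.092),(343,288,.092)]
W=[ray('top',*p) for p in px]; L=[(.105,.14),(.105,-.14),(-.105,.14),(-.105,-.14)]
o,a,e=fitbox(L,W); print(o,np.degrees(a),e)
for p in [(267,260,.101),(279.5,261.5,.101),(292,263.5,.101),(324,268,.104),(270,227,.1425),(317,235,.1425)]:
    w=ray('top',*p); c,s=np.cos(a),np.sin(a); d=w[:2]-o; print(w, c*d[0]+s*d[1],-s*d[0]+c*d[1])
np.save('box0.npy',[*o,a])
# candidate view poses
for yaw in (a,a+np.pi,):
  for h in (.25,.3):
    P=[*(o+np.array([[np.cos(a),-np.sin(a)],[np.sin(a),np.cos(a)]])@[-.07,0]),h]
    print(yaw,h,robot.ik(P,down(yaw)))
E
```

```text
[0.57117677 0.04138453] -9.403861430515487 [0.00250057 0.00226065 0.00557669 0.00332373]
[0.51446672 0.1027998  0.101     ] -0.06598273062166868 0.051323929018979364
[0.5106015  0.07336311 0.101     ] -0.064986269547921 0.02165128937460673
[0.50555193 0.043914   0.101     ] -0.06515621764596907 -0.008227126985570321
[ 0.49405161 -0.03150657  0.104     ] -0.06417883289772026 -0.08451318866835006
[0.58900967 0.0921972  0.1425    ] 0.009290839757871278 0.05304357036703474
[ 0.56958967 -0.01523253  0.1425    ] 0.007685027443282947 -0.056115508469676466
-0.16412834436379922 0.25 [ 28.33196516   3.45296121 -18.22738682   0.         -68.31965197
  52.26417341]
-0.16412834436379922 0.3 [ 28.33196516   1.88494632 -13.37686463   0.         -74.73818905
  52.26417341]
2.977464309225994 0.25 [  28.33196516    3.45296121  -18.22738682    0.          -68.31965197
 -127.73582659]
2.977464309225994 0.3 [  28.33196516    1.88494632  -13.37686463    0.          -74.73818905
 -127.73582659]
```

Run:
```python
from h import *
x,y,a=np.load('box0.npy'); R=np.array([[np.cos(a),-np.sin(a)],[np.sin(a),np.cos(a)]]); o=np.array([x,y])
robot.goto([*(o+R@[-.06,-.02]),.21],down(a)); robot.move_gripper(0.0)
robot.dwell(.3)
T=pose(); p,d=robot.grab_frame('wrist'); np.save('pics/T1.npy',T); np.save('pics/w1d.npy',d)
cv2.imwrite('pics/w1.png',p[:,:,::-1]); print(robot.read_t(),robot.read_force(),T[:3,3])
```

```text
4.3417 [-0.25871933 -0.19162032  0.03729056] [0.50872813 0.03146677 0.21000701]
```

View pics/w1.png

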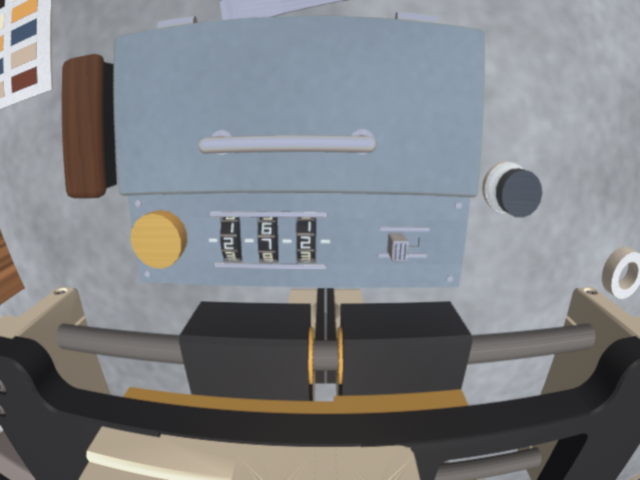

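The wrist view shows the wheels at about (231,240), (268,240) and (306,240), the index dashes at row 241, the latch tab at (400,247), the tin at (158,240) and the handle from (205,144) to (372,144). I'll zoom in on the wheels and the latch.

Run:
```python
import cv2,numpy as np
p=cv2.imread('pics/w1.png')
a=cv2.resize(p[205:275,195:345],None,fx=5,fy=5,interpolation=cv2.INTER_CUBIC)
b=cv2.resize(p[215:265,360:450],None,fx=4,fy=4,interpolation=cv2.INTER_CUBIC)
c=np.zeros((a.shape[0]+b.shape[0],a.shape[1],3),np.uint8); c[:a.shape[0]]=a; c[a.shape[0]:,:b.shape[1]]=b
cv2.imwrite('pics/z1.png',c)
```

```text
(no output)
```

View pics/z1.png

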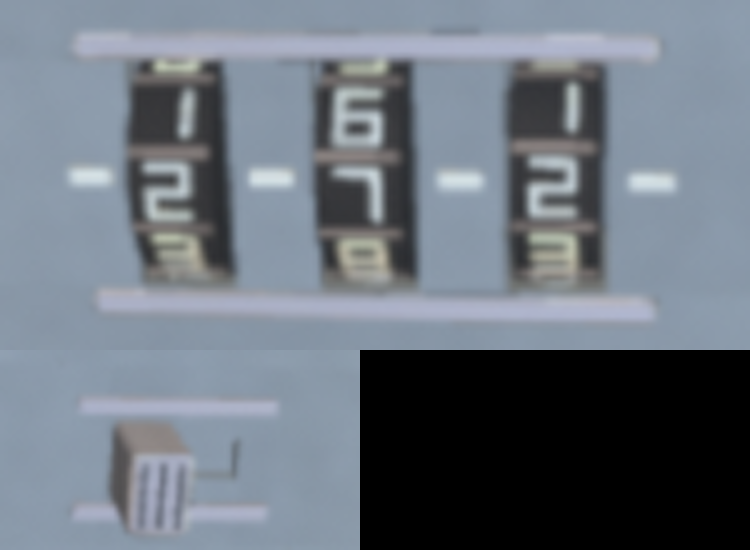

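The wheels read 2, 7 and 2, so they need +1, +1 and +3. The latch tab's ribbed top face is at about (400.5,250.5) full-frame. Next I'll measure from the dashes, the tab top and the handle.

Run:
```python
from h import *
T=np.load('pics/T1.npy'); d=np.load('pics/w1d.npy')
x,y,a=np.load('box0.npy')
D=[wray(u/5+195,v/5+205,.092,T)[:2] for u,v in [(90,177),(270,178),(460,181),(652,183)]]
print(np.diff(D,axis=0),[np.linalg.norm(q) for q in np.diff(D,axis=0)])
cr=[(117,35,.1045),(484,29,.1045),(115,192,.1045),(478,193,.1045)]
C=[wray(*q,T) for q in cr]; o,b,e=fitbox([(.105,.14),(.105,-.14),(-.025,.14),(-.025,-.14)],C); print(o,np.degrees(b),e)
v=D[0]-D[3]; print('yaw dash',np.degrees(np.arctan2(-v[0],v[1])))
def loc(w): 
    q=w[:2]-o; return np.cos(b)*q[0]+np.sin(b)*q[1],-np.sin(b)*q[0]+np.cos(b)*q[1]
print('dash',[np.round(loc(q),4) for q in D])
for n,(u,w,z) in dict(tab=(400.5,250.5,.115),h1=(205,144,.1425),h2=(372,144,.1425),tin=(158,240,.11)).items():
    P=wray(u,w,z,T); print(n,P,np.round(loc(P),4))
# depth checks
c=robot.camera_info('wrist'); f=240/np.tan(np.radians(c['vfov']/2)); M=T@c['T_tool_cam']
for u,w in [(200,240),(350,240),(250,100),(268,243),(400,250),(288,144),(560,300)]:
    p=np.array([u-c['cx'],w-c['cy']]); r=np.hypot(*p); k=d[w,u]; q=np.array([*(p/r*np.tan(r/f)*k),k]); print((u,w),k,(M[:3,:3]@q+M[:3,3])[2])
np.save('box1.npy',[*o,b])
```

```text
[[-0.00507672 -0.0296719 ]
 [-0.00546457 -0.03001473]
 [-0.00525269 -0.02976155]] [np.float64(0.030103068244299053), np.float64(0.03050812150264994), np.float64(0.030221520484208692)]
[0.57325462 0.04537352] -10.196860768441612 [0.00279673 0.00141344 0.00461411 0.00295355]
yaw dash -10.01356934800386
dash [array([-0.0679,  0.065 ]), array([-0.0676,  0.0349]), array([-0.0677,  0.0044]), array([-0.0676, -0.0258])]
tab [ 0.49379185 -0.02266027  0.115     ] [-0.0662 -0.081 ]
h1 [0.59400177 0.09306454 0.1425    ] [0.012  0.0506]
h2 [ 0.57538897 -0.00870859  0.1425    ] [ 0.0117 -0.0529]
tin [0.53069549 0.1605521  0.11      ] [-0.0623  0.1058]
(200, 240) 0.29148185 0.09157343061994366
(350, 240) 0.28911215 0.09400357236703633
(250, 100) 0.2446582 0.1058612965033392
(268, 243) 0.28245726 0.10095676624416905
(400, 250) 0.26762468 0.11675342567534563
(288, 144) 0.21359114 0.14832251362355112
(560, 300) 0.41251925 0.001005326542886431
```

```bash
cat >> h.py <<'E'
try: ox,oy,b=np.load('box1.npy')
except Exception: pass
def Bx(lx,ly,z): return np.array([ox+np.cos(b)*lx-np.sin(b)*ly, oy+np.sin(b)*lx+np.cos(b)*ly, z])
def fz(f0): 
    f=np.mean([robot.read_force() for _ in range(3)],0)-f0
    return np.array([np.cos(b)*f[0]+np.sin(b)*f[1],-np.sin(b)*f[0]+np.cos(b)*f[1],f[2]])
WX=-.067; WY=dict(l=.0499,m=.0197,r=-.0107)
def stroke(wy,dx,z0=.104,target=10.,n=4):
    xs=np.linspace(WX-dx/2,WX+dx/2,n+1)
    robot.servo_line(Bx(xs[0],wy,z0+.008),speed=.15); robot.dwell(.15)
    f0=np.mean([robot.read_force() for _ in range(5)],0)
    robot.servo_line(Bx(xs[0],wy,z0),speed=.06); z=z0; log=[]
    for i in range(30):
        f=fz(f0)[2]; log.append((round(z*1e3,2),round(f,1)))
        if f>8.5: break
        z-=.0005 if f<2 else min(.0005,(target-f)/6e3)
        robot.servo_line(Bx(xs[0],wy,z),speed=.02)
        robot.dwell(.04)
    for xx in xs[1:]:
        robot.servo_line(Bx(xx,wy,z),speed=.04); f=fz(f0); log.append((round(z*1e3,2),*np.round(f,1)))
        z+=np.clip((f[2]-target)/8e3,-.0003,.0005)
    robot.servo_line(Bx(xs[-1],wy,z0+.008),speed=.1)
    print(log,robot.read_t()); return z
E
python3 - <<'E'
from h import *
o=down(b+np.pi/2); o2=down(b-np.pi/2)
P=Bx(WX-.0064,WY['l'],.16); q=[robot.ik(P,k) for k in (o,o2)]; print(q)
k=o if abs(q[0][5])<abs(q[1][5]) else o2; np.save('ori.npy',k)
robot.goto(P,k)
stroke(WY['l'],.0128)
E
```

```text
[array([ 33.50256882,   9.27536626, -24.01963076,   0.        ,
       -56.70500298, 136.30057041]), array([ 33.50256882,   9.27536626, -24.01963076,   0.        ,
       -56.70500298, -43.69942959])]
[(104.0, np.float64(-0.0)), (103.5, np.float64(-0.7)), (103.0, np.float64(-0.1)), (102.5, np.float64(-0.1)), (102.0, np.float64(-0.2)), (101.5, np.float64(0.5)), (101.0, np.float64(0.1)), (100.5, np.float64(1.9)), (100.0, np.float64(3.6)), (99.5, np.float64(5.2)), (99.0, np.float64(7.8)), (np.float64(98.64), np.float64(8.9)), (np.float64(98.64), np.float64(0.0), np.float64(-1.1), np.float64(8.4)), (np.float64(98.44), np.float64(2.5), np.float64(-2.1), np.float64(8.5)), (np.float64(98.25), np.float64(3.7), np.float64(-2.0), np.float64(7.8)), (np.float64(97.97), np.float64(0.5), np.float64(-1.0), np.float64(9.9))] 11.2583
```

Run:
```python
from h import *
stroke(WY['m'],.0128,.102)
stroke(WY['r'],.0254,.102,n=5)
stroke(WY['r'],.0128,.102)
robot.servo_line(Bx(-.06,-.02,.21),speed=.25)
robot.goto(Bx(-.06,-.02,.21),down(b)); robot.dwell(.2)
T=pose(); p,d=robot.grab_frame('wrist')
u,v=map(int,wproj(Bx(-.067,.02,.1),T)); 
a=cv2.resize(p[v-35:v+35,u-75:u+75],None,fx=5,fy=5,interpolation=cv2.INTER_CUBIC)
cv2.imwrite('pics/z2.png',a[:,:,::-1]); print(robot.read_t())
```

```text
[(102.0, np.float64(-1.0)), (101.5, np.float64(-0.7)), (101.0, np.float64(-0.3)), (100.5, np.float64(2.3)), (100.0, np.float64(3.8)), (99.5, np.float64(5.6)), (99.0, np.float64(7.7)), (np.float64(98.62), np.float64(8.1)), (np.float64(98.3), np.float64(8.6)), (np.float64(98.3), np.float64(-0.7), np.float64(-2.1), np.float64(10.1)), (np.float64(98.32), np.float64(2.9), np.float64(-2.7), np.float64(9.4)), (np.float64(98.25), np.float64(3.8), np.float64(-3.5), np.float64(8.5)), (np.float64(98.06), np.float64(0.9), np.float64(-1.2), np.float64(9.3))] 15.6583
[(102.0, np.float64(-1.3)), (101.5, np.float64(-1.5)), (101.0, np.float64(-0.1)), (100.5, np.float64(0.0)), (100.0, np.float64(2.4)), (99.5, np.float64(4.4)), (99.0, np.float64(4.8)), (98.5, np.float64(3.9)), (98.0, np.float64(6.0)), (97.5, np.float64(7.5)), (np.float64(97.09), np.float64(9.3)), (np.float64(97.09), np.float64(0.7), np.float64(-2.5), np.float64(11.7)), (np.float64(97.3), np.float64(2.6), np.float64(-3.3), np.float64(11.7)), (np.float64(97.52), np.float64(1.4), np.float64(-1.8), np.float64(9.4)), (np.float64(97.44), np.float64(5.9), np.float64(-2.6), np.float64(6.3)), (np.float64(97.14), np.float64(0.3), np.float64(-1.8), np.float64(10.3))] 21.05
[(102.0, np.float64(-0.6)), (101.5, np.float64(0.8)), (101.0, np.float64(-0.1)), (100.5, np.float64(2.2)), (100.0, np.float64(3.7)), (99.5, np.float64(4.9)), (99.0, np.float64(7.6)), (np.float64(98.6), np.float64(8.7)), (np.float64(98.6), np.float64(-1.5), np.float64(-1.7), np.float64(9.1)), (np.float64(98.49), np.float64(2.7), np.float64(-3.2), np.float64(8.5)), (np.float64(98.3), np.float64(2.4), np.float64(-3.3), np.float64(7.9)), (np.float64(98.04), np.float64(-0.7), np.float64(-1.9), np.float64(10.0))] 25.0667
27.2667
```

View pics/z2.png

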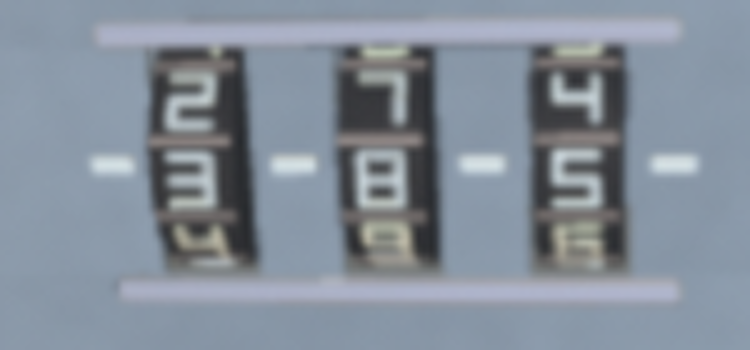

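The wheels read 3, 8 and 5. Next I'll push the latch with force feedback.

Run:
```python
from h import *
k=np.load('ori.npy')
robot.goto(Bx(-.066,-.056,.16),k); robot.servo_line(Bx(-.066,-.056,.120),speed=.15); robot.dwell(.15)
f0=np.mean([robot.read_force() for _ in range(5)],0)
robot.servo_line(Bx(-.066,-.056,.102),speed=.08)
y=-.056; log=[(0,*np.round(fz(f0),1))]; t0=None
if abs(log[0][3])<4:
  while y>-.086:
    f=fz(f0); log.append((round(y*1e3,1),*np.round(f[:2],1)))
    if f[1]>7.5: break
    y-=.001 if y>-.076 and f[1]<5 else .0004
    robot.servo_line(Bx(-.066,y,.102),speed=.03)
print(log)
p=robot.read_position(); dl=p[:2]-[ox,oy]; print('tip ly',-np.sin(b)*dl[0]+np.cos(b)*dl[1],robot.read_t())
```

```text
[(0, np.float64(0.7), np.float64(-0.6), np.float64(-0.5)), (-56.0, np.float64(0.7), np.float64(-0.6)), (-57.0, np.float64(1.2), np.float64(-0.9)), (-58.0, np.float64(1.2), np.float64(0.1)), (-59.0, np.float64(0.9), np.float64(-0.4)), (-60.0, np.float64(0.5), np.float64(-1.1)), (-61.0, np.float64(0.5), np.float64(-1.2)), (-62.0, np.float64(1.0), np.float64(-0.1)), (-63.0, np.float64(1.3), np.float64(-0.1)), (-64.0, np.float64(-0.9), np.float64(2.1)), (-65.0, np.float64(0.2), np.float64(2.1)), (-66.0, np.float64(1.9), np.float64(1.6)), (-67.0, np.float64(1.3), np.float64(1.8)), (-68.0, np.float64(1.3), np.float64(1.8)), (-69.0, np.float64(2.0), np.float64(1.9)), (-70.0, np.float64(1.4), np.float64(1.6)), (-71.0, np.float64(1.8), np.float64(1.4)), (-72.0, np.float64(1.5), np.float64(1.7)), (-73.0, np.float64(2.4), np.float64(2.1)), (-74.0, np.float64(2.4), np.float64(2.2)), (-75.0, np.float64(2.2), np.float64(1.9)), (-76.0, np.float64(2.5), np.float64(2.0)), (-76.4, np.float64(2.4), np.float64(2.0)), (-76.8, np.float64(2.2), np.float64(3.0)), (-77.2, np.float64(2.3), np.float64(4.5)), (-77.6, np.float64(1.0), np.float64(6.5)), (-78.0, np.float64(0.6), np.float64(8.8))]
tip ly -0.07705623949958139 35.8167
```

Run:
```python
from h import *
k=np.load('ori.npy')
robot.servo_line(Bx(-.066,-.071,.102),speed=.1); robot.servo_line(Bx(-.066,-.071,.18),speed=.2)
def H(t,dz=-.010): c,s=np.cos(t),np.sin(t); return Bx(.104-.092*c+.0495*s,-.001,.092+.092*s+.0495*c+dz)
print([robot.ik(H(t),k) is not None for t in np.linspace(0,1.2,7)])
robot.move_gripper(.5)
robot.servo_line(H(0)+[0,0,.04],speed=.2); robot.dwell(.1)
f0=np.mean([robot.read_force() for _ in range(5)],0)
robot.servo_line(H(0),speed=.12); print('down',fz(f0))
robot.move_gripper(0.0); print('grip',robot.read_grip_width()*88,robot.read_finger_force(),fz(f0),robot.read_t())
```

```text
[True, True, True, True, True, True, True]
down [-0.52139001 -0.87160602  0.68640376]
grip 9.035343435269358 29.997528791427612 [-5.08175784  0.46213236  2.99192963] 39.425
```

Run:
```python
from h import *
k=np.load('ori.npy')
def H(t,dz=-.010): c,s=np.cos(t),np.sin(t); return Bx(.104-.092*c+.0495*s,-.001,.092+.092*s+.0495*c+dz)
for t in np.linspace(.1,1.2,12):
    robot.servo_line(H(t),speed=.05); f=np.mean([robot.read_force() for _ in range(3)],0)
    print(round(t,2),np.round(f,1),round(robot.read_grip_width()*88,1))
    if np.linalg.norm(f)>60: break
print(robot.read_t())
p,d=robot.grab_frame('side'); cv2.imwrite('pics/s2.png',cv2.resize(p[120:320,220:460,::-1],None,fx=3,fy=3))
```

```text
0.1 [-5.1  3.4 -0.7] 8.9
0.2 [-7.6  4.6 -0.7] 9.1
0.3 [-9.7  5.6  2.2] 9.0
0.4 [-13.4   6.7   5.6] 9.0
0.5 [-16.1   7.4  11. ] 9.0
0.6 [-17.    5.6  15.8] 9.1
0.7 [-13.7   4.8  15.8] 8.8
0.8 [-10.2   3.8  12.4] 9.1
0.9 [-7.7  1.9 10.5] 8.6
1.0 [-5.9  1.5  8.5] 9.0
1.1 [-4.5  0.9  5.8] 9.1
1.2 [-3.8  0.4  4.8] 8.9
43.725
```

View pics/s2.png

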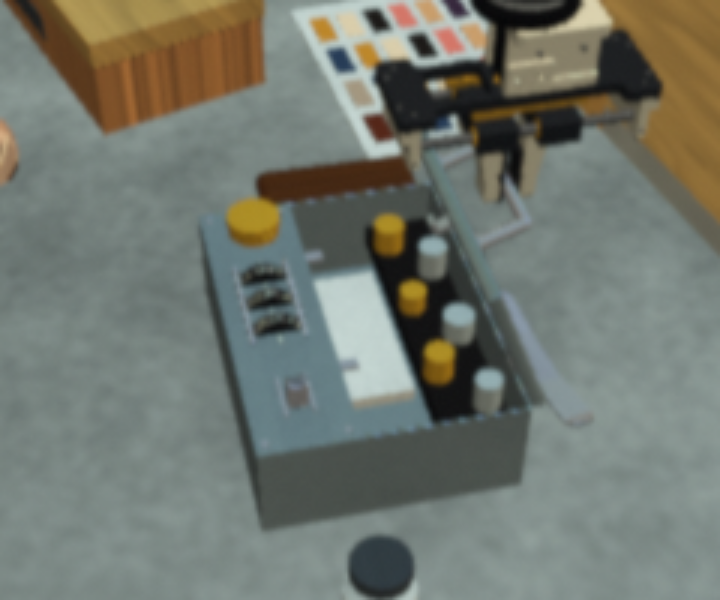

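The lid stands open at about 1.2 rad, with the bar still held in the fingers. I'll open the gripper slightly, lift straight up and retreat.

Run:
```python
from h import *
robot.move_gripper(.2); print(robot.read_force())
p=robot.read_position(); robot.servo_line(p+[0,0,.03],speed=.06); robot.servo_line(p+[0,0,.11],speed=.15)
robot.dwell(.5); print(robot.read_force(),robot.read_t())
n,d=robot.grab_frame('side'); cv2.imwrite('pics/s3.png',cv2.resize(n[120:320,220:460,::-1],None,fx=3,fy=3))
```

```text
[-0.0482516   0.32891013 -0.76313451]
[-0.36953753 -0.32891268  0.15192286] 46.05
```

View pics/s3.png

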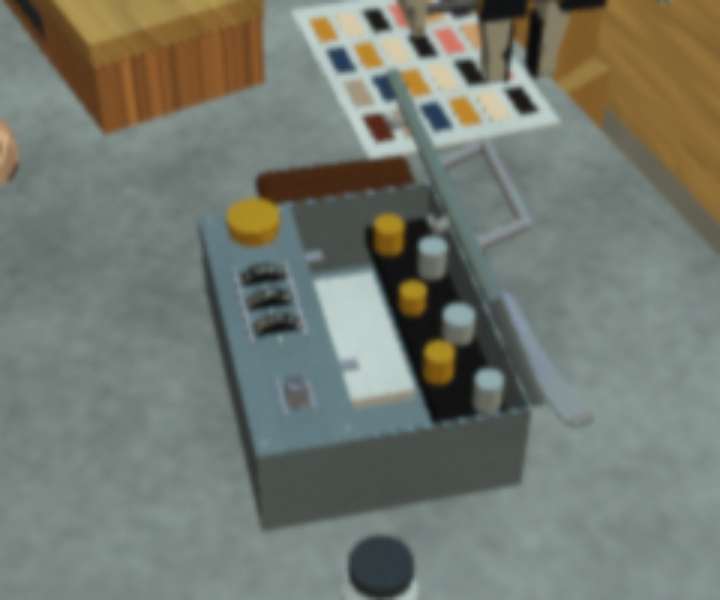

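The lid stands open on its own and the gripper is clear of it, so I'm handing in.

```bash
python3 -c "
from rig import robot
print(robot.job_done())"
```

```text
the job is handed in; nothing more can be done
None
```

The job is handed in at about 46 s: the wheels showed 3-8-5, the latch was pushed to its stop, and the lid stands open at about 1.2 rad (69°) with the arm clear; the hand-in call returned no verdict.

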